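Clamp the jam jar and unscrew its tight lid

TASK

Push the jar clamp's lever down until it snaps over and stays down by itself, so that the clamp braces the jam jar; then unscrew the jar's tight lid anticlockwise, stop turning once the threads let go, and lift it straight up clear of the jar. Finish still holding the lid level in the gripper, a centimetre or two above the jar's mouth: do not put it down or let go. The jar must stay standing in the clamp without turning or lifting, the lever must stay down, and the mug, glass and other jars nearby must be left alone.

Things in the scene. Friction and masses are not known exactly. Their poses are not given: they have to be found in the camera images.
- clamp: wooden jar clamp fixed to the worktop: board 120x260x15 mm, V-block 55 mm high at the +y end, sprung rubber jaw in the middle, lever at the -y end. Origin under the board, z up, +y from lever to V-block. Lever down drives the jaw (20 N) along +y and shuts the jar into the V-block, jar axis then at x 0, y +60 mm. With the lever down nothing on it is higher than 75 mm above the worktop
- clamp_lever (a joint): angle of the clamp's lever, rad: 0 = up (sprung; 0.75 rad above level, tip towards -y of the clamp), 0.70 = fully down, nearly level. Hinge along the clamp's x axis at clamp (0, -45, 57) mm. Let go below about 0.5 it springs back up; beyond that it snaps over centre to 0.70 and stays. Pressing at the pad takes about 10 N
- lever_pad (a point): middle of the upper face of the lever's black grip pad (30 wide, 42 mm long), the place to press; 125 mm from the hinge along the lever and 7 mm above its line: clamp (0, -132, 147) mm with the lever up, (0, -170, 70) mm with it down. Axes parallel to the clamp's with the lever up, turning with the lever
- jar: white stoneware jam jar, loose, upright on the clamp's board between jaw and V-block: 68 mm wide up to 56 mm, shoulder narrowing to 48 mm at 75 mm, neck 37 mm wide with three sloping thread ridges, rim at 102 mm. About 0.4 kg. Origin under its middle, z up. A sprung seal (10 N) under the lid makes the lid tight, so an unbraced jar turns along with it
- jar_rim (a point): middle of the jar's mouth, 102 mm above the jar's underside, axes as the jar
- jar_side (a point): point on the jar's side, 34 mm out along the jar's x axis and 50 mm up
- lid: round steel screw lid on the jar, 57 mm wide, 21 mm high, 60 g; grip it across the knurled skirt from above. Origin at the middle of the skirt's lower edge, z up. Screwed tight: origin 88 mm above the jar's underside, x axis along the jar's. Turned anticlockwise (seen from above) it rises 2 mm and lifts free after 1.05 to 1.75 rad (60 to 100 degrees) of turn; beyond that its lugs meet the next ridges
- lid_edge (a point): point on the lid's skirt, 28.5 mm out along the lid's x axis, 10 mm above its lower edge; shows how far the lid has turned on the jar
- mug: white mug with a handle, 92x127x95 mm; bystander, loose, origin under its middle
- candle_jar: squat jar with a grey lid, 71 mm wide, 85 mm tall; not the jar to open; bystander, loose, origin under its middle
- spice_jar: small dark-capped spice jar, 45 mm wide, 105 mm tall; bystander, loose, origin under its middle
- tumbler: clear drinking glass, 72 mm wide, 95 mm tall; bystander, loose, origin under its middle
Things that resemble listed ones, but are neither listed nor needed, are in the scene too. Of the things shaped like the lid, the steel one is meant.

How it is judged:
On the way, in this order (a step that is already met when the one before it is completed fails the run):
1. the lever is snapped down and stays, the lid still tight on the jar (value of joint clamp_lever above 0.6 rad and z of lid in the frame of jar below 0.089 m and x of lid_edge in the frame of jar above 0.024 m), for 0.3 s.
2. held in the fingers and with the jar braced, the lid has been turned until its threads let go, not yet lifted (value of joint clamp_lever above 0.6 rad and x of lid_edge in the frame of jar below 0.0155 m and z of lid in the frame of jar below 0.098 m and contact force between the fingers and lid above 1 N), for 0.1 s.
At the end, for the whole second after the job is handed in: lever still down (over 0.6 rad); lid held by the fingers, level within 0.2 rad, its lower edge 3 to 50 mm above the jar's rim and within 25 mm of being centred over it, at rest and touching no part of the jar; jar upright in the clamp, neither lifted 5 mm nor turned or shifted by 20 mm at its side (value of joint clamp_lever above 0.6 rad and z of lid in the frame of jar_rim between 0.003 and 0.05 m and horizontal distance between lid and jar_rim below 0.025 m and angle between lid's own z axis and vertical below 0.2 rad and contact force between the fingers and lid above 1 N and contact force between lid and jar below 0.05 N and linear speed of lid below 0.03 m/s and z of jar in the frame of clamp below 0.02 m and angle between jar's own z axis and vertical below 0.1 rad and y of jar in the frame of clamp between 0.052 and 0.068 m and distance of jar_side from where it was at the start of the episode below 0.02 m); the arm keeps its last pose, push and grip.
It fails at once if the lid is turned or raised while the clamp's lever is not down (value of joint clamp_lever below 0.6 rad and (z of lid in the frame of jar above 0.092 m or x of lid_edge in the frame of jar below 0.022 m)).
It fails at once if the jar turns, shifts (20 mm at its side), tips or is lifted by 10 mm (distance of jar_side from where it was at the start of the episode above 0.02 m or z of jar in the frame of clamp above 0.025 m or angle between jar's own z axis and vertical above 0.25 rad).
It fails at once if the lid is turned on well beyond letting go (over a third of a turn) (x of lid_edge in the frame of jar below -0.0165 m).
It fails at once if a bystander is knocked over or shifted by 40 mm (distance of any of mug, candle_jar, spice_jar, tumbler from where it was at the start of the episode above 0.04 m or angle between any of mug, candle_jar, spice_jar, tumbler's own z axis and vertical above 0.5 rad).
It also fails if it takes over 58 s, if anything falls off the work surface, if the arm or the gripper's body presses on something with over 40 N, if the wrist force passes 120 N, or if a joint passes its speed limit or range.

ROBOT

A 7-joint arm with a two-finger parallel gripper is mounted at the origin on a cart in front of the work surface, level with it; the furniture and walls round the work are solid. World frame = base frame: x ahead of the robot, y to its left, z up, the work surface at z = 0. Lengths are in m, angles in rad, forces in N, time in s.
With the tool pointing down it reaches from about 0.425 to 0.925 m from the base axis. Payload 6.8 kg.
Tool frame: the origin (TCP) lies on the centre line of the jaws, within the pads' length; the fingertips stand 14 mm ahead of it and the grasp point (between the pads) lies 5 mm behind it (r.tips_ahead is the distance from the TCP to the fingertips, in m); z points along the fingers, y is the line along which they close (so a half turn about z gives the same grasp; the last joint's range is limited). The gripper opens to 85 mm and grips with 20 to 120 N. Pads are 22 mm wide; open, the fingers measure 114 mm over their backs; the gripper's body (76 mm by 85 mm) begins 54 mm behind the grasp point. The pads swing forward as they close: fully open they stand 13 mm farther back than shut.
Start: joints at [1.169, 0.477, 0.022, 1.555, -0.011, 1.109, -0.083], TCP at [0.195, -0.646, 0.245] pointing down, gripper open.
Joint ranges: [-2.96, 2.96], [-0.34, 2.1], [-1.41, 1.46], [0.24, 2.44], [-1.37, 4.51], [0.17, 1.92], [-2.96, 2.96]. Speed limits (rad/s): [2.39, 2.39, 3.14, 3.14, 3.14, 3.14, 3.14].

INTERFACE

Orientations are given as a rotation vector (axis times angle).
In Python, from bench import r, eyes gives the robot as it stands.
- The arm moves only by the tool step_arm, never from a script. Its argument "rows" is a list of rows, each a list of 6 numbers: the shift along the world's x, y, z in units of 60 cm (1.0 is 60 cm), then the turn, a rotation vector about the world's x, y, z in units of pi rad (1.0 is pi rad). In form: [[x, y, z, rx, ry, rz], ...]. A call has 1 to 5 rows; each row is the pose to reach, as a shift and turn from the pose commanded when the call began, turning the shorter way round; what a row does not reach only later rows make up. A row lasts 1/12 s, in which the tool goes at most 41.7 mm and 7.16 degrees, less where a joint would pass 70% of its speed; a pose out of reach is approached as far as the arm can. A call with a number of a shift or a turn outside -1 to 1 is refused whole. A call with a gripper value outside its range is refused whole. "jaw" is the closure, from 0 (fully open) to 1 (shut), set as the call begins (left out, the last holds). The fingers move at their own pace and stop on an object; "squeeze" is the grip in N (left out, the last holds). Time passes only in rows, so rows that repeat a pose let the fingers close. It gives the time, the measured TCP pose, the force, the opening and the grip force at its end, in the units of the state.
- r.get_obs(): the state, without advancing time (a new reading comes with each control period).
- eyes.grab_frame(name): name is "scene" or "top"; returns the picture (480x640x3 uint8, red, green, blue); there is no depth.
- eyes.camera_info(name): a dict with "mtx" (3x3 intrinsics, pixels), "k1" (the pictures are not rectified: a ray, as slopes to the right and down, at radius r is drawn at 1 + k1 r^2 times it, then the intrinsics apply), "extrinsics" (4x4, takes a point from camera to world coordinates). Camera axes: x right, y down, z forward; pixel columns grow to the right and rows downward; lengths in m; the calibration is good to about 2 mm. A picture is of the moment at which its call begins. camera_info takes no time and is no camera call.
- r.hand_in(): hands the job in; it is judged then, once.
The state is a dict: "clock": time; "joints": joint angles; "qvel": joint speeds; "tau": joint torques, N m; "tcp_pos": TCP position; "orientation": TCP orientation; "contact_force": force on the tool from outside, world axes, zero at the start; "moment": the same for the moment, N m; "grip_width": finger opening in m; "gripper_force": force on a finger pad.
Only numpy, scipy, OpenCV 4.12 (cv2) and the standard library are available. Lean on these libraries where they do the work, as an engineer would, in place of code of your own. Each camera call takes 0.05 s, during which the arm holds its last target. There are 200 camera calls.

## Working session

There is one attempt and no reset: what is moved stays moved. The work goes in short steps, Python scripts to look and compute and a tool call to move; the robot and the scene stay as the last step left them, time stands still between calls to the robot, and variables do not carry over. Pictures are saved under pics/ and viewed, at most 10 in all, crops included, and the job is handed in when it is done.

Besides the shell and the picture viewer there is one more tool, called by a JSON object that holds its "op" and its "data". step_arm: Moves the arm, as the interface text tells. Shifts and turns lie within -1 to 1; 1 stands for 60 cm of shift or pi rad of turn. Its arguments: {"type":"object","properties":{"rows":{"type":"array"},"jaw":{"type":"number"},"squeeze":{"type":"number"}},"required":["rows"]}

```bash
mkdir -p pics; cat > h.py <<'E'
import numpy as np, cv2
from bench import r, eyes
def grab(n,f):
    im=eyes.grab_frame(n); cv2.imwrite('pics/'+f,im[:,:,::-1]); return im
def ray(n,uv):
    c=eyes.camera_info(n);K=np.array(c['mtx']);E=np.array(c['extrinsics'])
    d=(np.array(uv,float)-K[:2,2])/[K[0,0],K[1,1]]
    s=d.copy()
    for _ in range(20): s=d/(1+c['k1']*(s@s))
    v=E[:3,:3]@np.array([*s,1]);return E[:3,3],v/np.linalg.norm(v)
def atz(n,uv,z):
    o,v=ray(n,uv);return o+v*(z-o[2])/v[2]
def tri(a,b):
    (o,u),(p,v)=ray('scene',a),ray('top',b)
    A=np.stack([u,-v],1);t=np.linalg.lstsq(A,p-o,rcond=None)[0]
    P,Q=o+u*t[0],p+v*t[1];return (P+Q)/2,np.linalg.norm(P-Q)
def proj(n,P):
    c=eyes.camera_info(n);E=np.linalg.inv(np.array(c['extrinsics']));q=E[:3,:3]@P+E[:3,3]
    s=q[:2]/q[2];s=s*(1+c['k1']*(s@s));K=np.array(c['mtx']);return s*[K[0,0],K[1,1]]+K[:2,2]
E
python3 - <<'E'
from h import *
np.set_printoptions(precision=3,suppress=True)
grab('scene','s0.png');grab('top','t0.png')
for n in('scene','top'):print(eyes.camera_info(n))
print(r.get_obs(),r.tips_ahead)
E
```

```text
{'mtx': array([[449.739,   0.   , 315.838],
       [  0.   , 449.739, 238.89 ],
       [  0.   ,   0.   ,   1.   ]]), 'k1': 0.037769423833554285, 'extrinsics': array([[ 0.673, -0.375,  0.637, -0.036],
       [-0.739, -0.351,  0.574, -0.551],
       [ 0.008, -0.858, -0.514,  0.561],
       [ 0.   ,  0.   ,  0.   ,  1.   ]])}
{'mtx': array([[445.444,   0.   , 314.685],
       [  0.   , 445.444, 242.601],
       [  0.   ,   0.   ,   1.   ]]), 'k1': -0.11352329810776586, 'extrinsics': array([[-0.015, -0.987,  0.158,  0.434],
       [-1.   ,  0.013, -0.015, -0.03 ],
       [ 0.013, -0.158, -0.987,  0.936],
       [ 0.   ,  0.   ,  0.   ,  1.   ]])}
{'clock': 0.1, 'joints': array([ 1.169,  0.478,  0.022,  1.556, -0.012,  1.109, -0.083]), 'qvel': array([ 0.001, -0.   ,  0.001, -0.003, -0.   , -0.001, -0.001]), 'tau': array([  0.005, -59.776,   1.614, -28.195,   0.013,   0.005,  -0.   ]), 'tcp_pos': array([ 0.195, -0.646,  0.244]), 'orientation': array([-3.106, -0.46 ,  0.001]), 'contact_force': array([0.889, 0.472, 0.557]), 'moment': array([-0.046, -0.035,  0.006]), 'gripper_force': 0.0, 'grip_width': 0.08541428434438253} 0.014
```

View pics/s0.png

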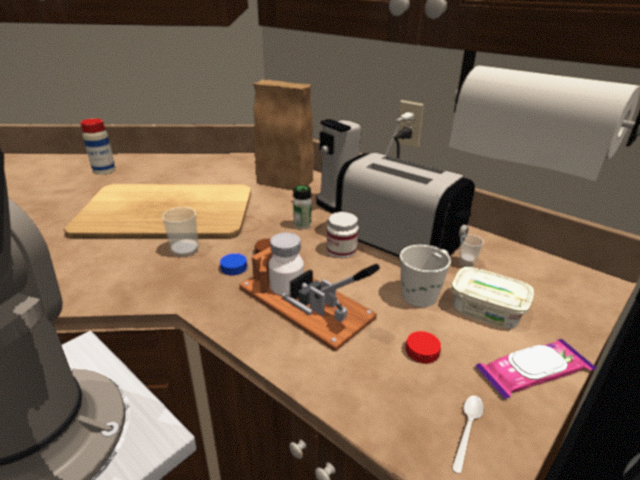

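View pics/t0.png

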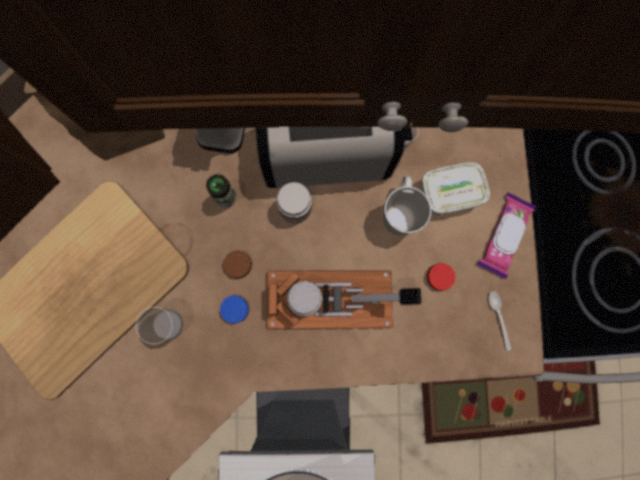

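The scene view shows the steel lid at about (286,241) and the lever pad at (366,272). In the top view the lid is at (305,297), the pad at (410,297), and the board corners run from (267,271) to (394,328). The mug sits at (408,210) and the red lid at (441,277).

```bash
python3 - <<'E'
from h import *
np.set_printoptions(precision=4,suppress=True)
print('lid',tri((286,241),(305,297)));print('pad',tri((367,271),(411,296)))
c=[atz('top',p,.015) for p in [(267,271),(393,271),(394,328),(267,328)]]
print(np.array(c),np.mean(c,0)); print('yaw of +y', (c[0]+c[3]-c[1]-c[2])/2)
for n,p,z in [('mug',(408,212),.095),('red',(441,277),.015),('candle',(294,199),.085),('toaster edge',(330,188),.1),('blue',(235,310),.01)]: print(n,atz('top',p,z))
s=cv2.imread('pics/s0.png')[200:350,220:420];t=cv2.imread('pics/t0.png')[250:350,250:450]
o=np.vstack([cv2.resize(s,(800,600))[:, :]]);cv2.imwrite('pics/sc.png',o)
cv2.imwrite('pics/tc.png',cv2.resize(t,(800,400),interpolation=cv2.INTER_CUBIC))
E
```

```text
lid (array([ 0.4651, -0.0233,  0.1209]), np.float64(0.0007313965127516167))
pad (array([ 0.4628, -0.2127,  0.1437]), np.float64(0.0008933072120942726))
[[ 0.5234  0.0561  0.015 ]
 [ 0.5197 -0.2062  0.015 ]
 [ 0.4022 -0.2039  0.015 ]
 [ 0.4066  0.0562  0.015 ]] [ 0.463  -0.0745  0.015 ]
yaw of +y [0.004  0.2612 0.    ]
mug [ 0.6271 -0.2254  0.095 ]
red [ 0.5054 -0.3075  0.015 ]
candle [ 0.658  -0.0033  0.085 ]
toaster edge [ 0.6753 -0.0738  0.1   ]
blue [0.4438 0.1228 0.01  ]
```

View pics/sc.png

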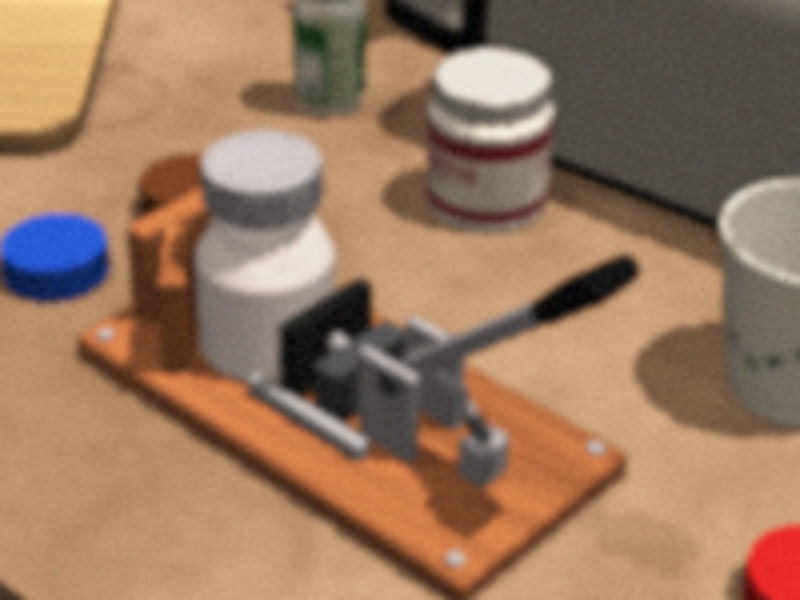

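View pics/tc.png

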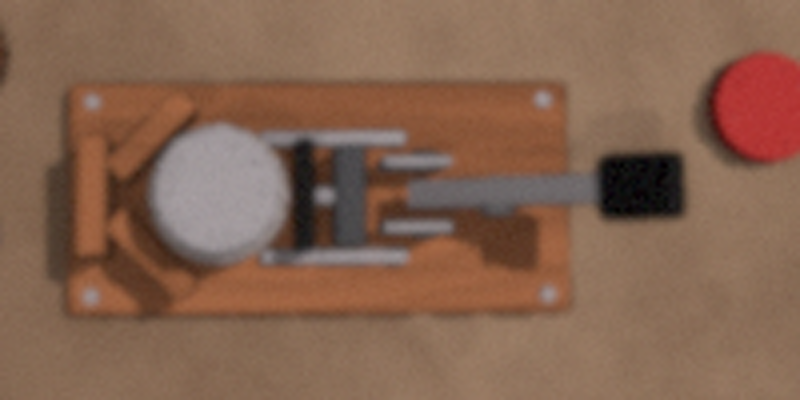

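The clamp origin is about (0.463, -0.0745) and its +y axis is nearly along world +y. The lid is at (0.465, -0.023) with its top at about 0.121, and the pad is at about (0.461, -0.208, 0.146). I'll close the jaws and move above the pad.

{"op": "step_arm", "data": {"rows": [[0.02,0.035,0,0,0,0],[0.05,0.085,0,0,0,0],[0.085,0.14,0,0,0,0],[0.12,0.195,0,0,0,0],[0.15,0.25,0,0,0,0]], "jaw": 1, "squeeze": 40}}

```text
clock: 0.52
tcp_pos: [0.2865, -0.4941, 0.2449]
orientation: [-3.107, -0.46, -0.0]
contact_force: [1.2, -0.0, 0.3]
grip_width: 0.0256
gripper_force: 0.0
```

{"op": "step_arm", "data": {"rows": [[0.03,0.05,0,0,0,0],[0.06,0.1,0,0,0,0],[0.09,0.15,0,0,0,0],[0.12,0.2,0,0,0,0],[0.15,0.25,0,0,0,0]]}}

```text
clock: 0.93
tcp_pos: [0.3758, -0.3444, 0.2451]
orientation: [-3.108, -0.46, 0.001]
contact_force: [-0.1, 0.5, 0.1]
grip_width: 0.0002
gripper_force: 0.0
```

{"op": "step_arm", "data": {"rows": [[0.03,0.05,0,0,0,0],[0.06,0.1,0,0,0,0],[0.09,0.15,0,0,0,0],[0.12,0.19,0,0,0,0],[0.143,0.23,0,0,0,0]]}}

```text
clock: 1.35
tcp_pos: [0.4623, -0.2061, 0.2452]
orientation: [-3.107, -0.462, -0.0]
contact_force: [0.3, -0.5, 0.9]
grip_width: -0.0001
gripper_force: 0.0
```

{"op": "step_arm", "data": {"rows": [[0,-0.003,-0.03,0,0,0],[0,-0.003,-0.06,0,0,0],[0,-0.003,-0.09,0,0,0],[0,-0.003,-0.11,0,0,0],[0,-0.003,-0.115,0,0,0]]}}

```text
clock: 1.77
tcp_pos: [0.4597, -0.2093, 0.174]
orientation: [-3.106, -0.46, 0.006]
contact_force: [0.2, 0.8, 0.4]
grip_width: 0.0001
gripper_force: 0.0
```

```bash
python3 - <<'E'
from h import *
s=grab('scene','s1.png')[190:350,220:420,::-1];t=grab('top','t1.png')[230:330,250:450,::-1]
cv2.imwrite('pics/c1.png',np.hstack([cv2.resize(s,(400,320)),cv2.resize(t,(400,320))]))
E
```

```text
(no output)
```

View pics/c1.png

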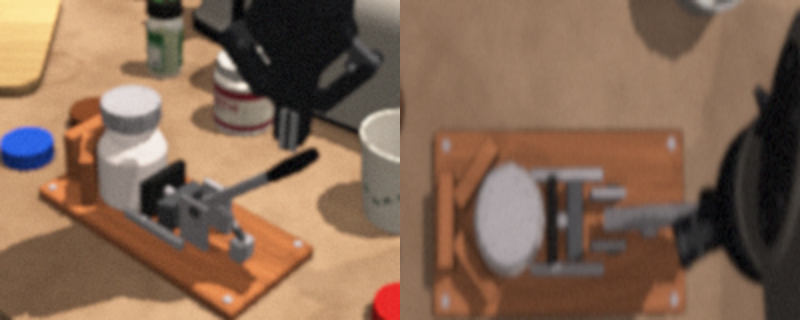

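{"op": "step_arm", "data": {"rows": [[0,0,-0.02,0,0,0],[0,-0.008,-0.037,0,0,0],[0,-0.022,-0.053,0,0,0],[0,-0.032,-0.072,0,0,0],[0,-0.042,-0.09,0,0,0]]}}

```text
clock: 2.28
tcp_pos: [0.4631, -0.2353, 0.1235]
orientation: [3.106, 0.46, 0.006]
contact_force: [0.5, 1.8, 0.8]
grip_width: 0.0001
gripper_force: 0.7
```

{"op": "step_arm", "data": {"rows": [[0,-0.005,-0.014,0,0,0],[0,-0.01,-0.028,0,0,0],[0,-0.013,-0.039,0,0,0],[0,-0.015,-0.05,0,0,0],[0,-0.015,-0.05,0,0,0]]}}

```text
clock: 2.7
tcp_pos: [0.4604, -0.244, 0.0909]
orientation: [-3.107, -0.459, 0.003]
contact_force: [-0.6, -0.4, -0.5]
grip_width: -0.0001
gripper_force: 0.0
```

```bash
python3 - <<'E'
from h import *
s=grab('scene','s2.png')[190:350,220:420,::-1];t=grab('top','t2.png')[230:330,250:450,::-1]
cv2.imwrite('pics/c2.png',np.hstack([cv2.resize(s,(400,320)),cv2.resize(t,(400,320))]))
E
```

```text
(no output)
```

View pics/c2.png

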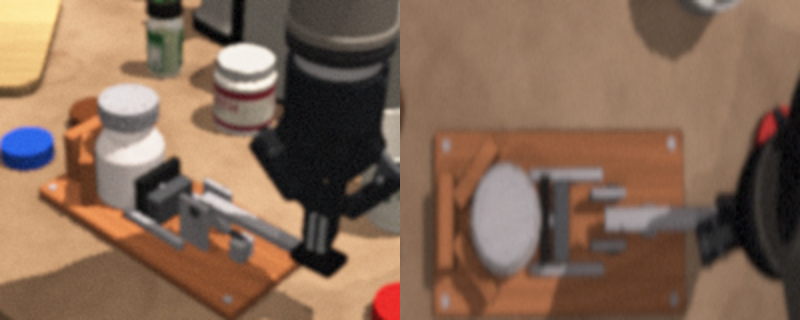

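The lever is level and shows no residual force, so it has snapped over; the jaw is against the jar. Next I measure the lid again and retreat upwards.

```bash
python3 - <<'E'
from h import *
print(tri((284,239.5),(303.5,298)), atz('top',(303.5,298),.124), atz('scene',(284,239.5),.124))
a=cv2.cvtColor(cv2.imread('pics/t2.png'),cv2.COLOR_BGR2HSV); m=((a[...,1]<45)&(a[...,2]>110)).astype('u1')
m[:,:280]=0;m[:,322:]=0;m[:275]=0;m[320:]=0
n,l,st,c=cv2.connectedComponentsWithStats(m);k=1+st[1:,4].argmax();print(c[k],st[k],atz('top',c[k],.12))
E
```

```text
(array([ 0.46300915, -0.02040053,  0.12391558]), np.float64(0.0002985667369217687)) [ 0.46289629 -0.02030047  0.124     ] [ 0.46302559 -0.02060089  0.124     ]
[302.97932535 297.26006529] [286 281  36  34 919] [ 0.46439352 -0.01931938  0.12      ]
```

{"op": "step_arm", "data": {"rows": [[0,0,0.025,0,0,0],[0,0,0.06,0,0,0],[0,0,0.1,0,0,0],[0,0.02,0.14,0,0,0],[0,0.05,0.16,0,0,0]], "jaw": 0}}

```text
clock: 3.22
tcp_pos: [0.4625, -0.2157, 0.1916]
orientation: [3.105, 0.455, 0.006]
contact_force: [1.5, 0.5, -0.2]
grip_width: 0.0605
gripper_force: 0.0
```

{"op": "step_arm", "data": {"rows": [[0,0.05,0.01,0,0,0],[0.003,0.11,0.01,0,0,0],[0.006,0.17,0.01,0,0,0],[0.006,0.23,0.01,0,0,0],[0.006,0.28,0.01,0,0,0]]}}

```text
clock: 3.63
tcp_pos: [0.4649, -0.0433, 0.1951]
orientation: [3.107, 0.462, 0.003]
contact_force: [0.5, -0.7, -0.4]
grip_width: 0.0855
gripper_force: 0.0
```

{"op": "step_arm", "data": {"rows": [[-0.002,0.02,0,0,0,0],[-0.002,0.039,0,0,0,0],[-0.002,0.039,0,0,0,0],[-0.002,0.039,-0.02,0,0,0],[-0.002,0.039,-0.04,0,0,0]]}}

```text
clock: 4.05
tcp_pos: [0.4645, -0.0232, 0.171]
orientation: [3.107, 0.46, 0.004]
contact_force: [1.2, -0.0, -0.9]
grip_width: 0.0853
gripper_force: 0.0
```

```bash
python3 - <<'E'
from h import *
np.set_printoptions(precision=4,suppress=True)
s=grab('scene','s3.png')[150:310,200:400,::-1];t=grab('top','t3.png')[230:330,250:450,::-1]
cv2.imwrite('pics/c3.png',np.hstack([cv2.resize(s,(400,320)),cv2.resize(t,(400,320))]))
o=r.get_obs();print(o['tcp_pos'],o['joints'])
E
```

```text
[ 0.4626 -0.0236  0.1692] [ 0.2269  0.2527 -0.3547  2.1002  0.1202  0.8101 -1.4784]
```

View pics/c3.png

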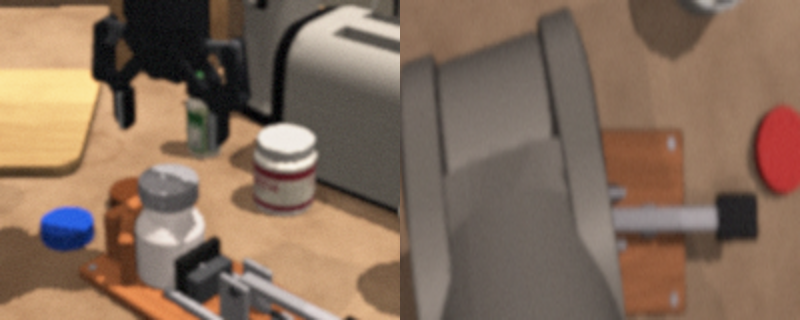

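{"op": "step_arm", "data": {"rows": [[0.002,0.006,-0.02,0,0,0],[0.002,0.006,-0.045,0,0,0],[0.002,0.006,-0.07,0,0,0],[0.002,0.006,-0.09,0,0,0],[0.002,0.006,-0.103,0,0,0]]}}

```text
clock: 4.57
tcp_pos: [0.4648, -0.0198, 0.1081]
orientation: [3.108, 0.458, -0.001]
contact_force: [-0.6, -0.1, 1.0]
grip_width: 0.0852
gripper_force: 0.0
```

{"op": "step_arm", "data": {"rows": [[0,0,0,0,0,0],[0,0,0,0,0,0],[0,0,0,0,0,0]]}}

```text
clock: 4.82
tcp_pos: [0.4656, -0.0192, 0.1093]
orientation: [3.108, 0.459, 0.002]
contact_force: [0.3, 0.4, -0.3]
grip_width: 0.0856
gripper_force: 0.0
```

{"op": "step_arm", "data": {"rows": [[0,0,0,0,0,0],[0,0,0,0,0,0],[0,0,0,0,0,0],[0,0,0,0,0,0],[0,0,0,0,0,0]], "jaw": 1, "squeeze": 25}}

```text
clock: 5.23
tcp_pos: [0.4651, -0.0184, 0.1094]
orientation: [-3.107, -0.461, -0.001]
contact_force: [-2.6, 2.5, 8.2]
grip_width: 0.0568
gripper_force: 25.0
```

{"op": "step_arm", "data": {"rows": [[0,0,0,0,0,0],[0,0,0,0,0,0],[0,0,0,0,0,0]]}}

```text
clock: 5.48
tcp_pos: [0.4651, -0.0184, 0.1094]
orientation: [-3.107, -0.461, -0.001]
contact_force: [-2.9, 2.7, 7.3]
grip_width: 0.0569
gripper_force: 25.0
```

```bash
python3 -c "
from h import *
o=r.get_obs()
for k in('tcp_pos','contact_force','moment','grip_width','gripper_force','joints'):print(k,o[k])"
```

```text
tcp_pos [ 0.46513064 -0.01839884  0.10937426]
contact_force [-2.88035935  2.7396588   7.32118779]
moment [ 0.5403506   0.55315976 -0.00089359]
grip_width 0.056942375863017335
gripper_force 24.966680179350078
joints [ 0.19107886  0.35146713 -0.3352299   2.1444815   0.1826537   0.67111729
 -1.54514278]
```

{"op": "step_arm", "data": {"rows": [[0,0,0,0,0,0],[0,0,0.001,0,0,0],[0,0,0.001,0,0,0]], "squeeze": 70}}

```text
clock: 5.73
tcp_pos: [0.4651, -0.0184, 0.1099]
orientation: [-3.107, -0.46, -0.001]
contact_force: [-1.5, 2.2, 6.2]
grip_width: 0.0556
gripper_force: 73.3
```

{"op": "step_arm", "data": {"rows": [[0,0,0,0,0,0.02],[0,0,0,0,0,0.04],[0,0,0.001,0,0,0.06],[0,0,0.001,0,0,0.08],[0,0,0.001,0,0,0.1]]}}

```text
clock: 6.15
tcp_pos: [0.4655, -0.0181, 0.1105]
orientation: [-2.995, -0.945, -0.003]
contact_force: [-0.2, 2.3, 4.9]
grip_width: 0.0555
gripper_force: 74.2
```

```bash
python3 - <<'E'
from h import *
o=r.get_obs()
for k in('tcp_pos','orientation','contact_force','moment','grip_width','gripper_force'):print(k,o[k])
s=grab('scene','s4.png')[190:310,220:370,::-1]
a=cv2.imread('pics/s3.png')[190:310,220:370]
cv2.imwrite('pics/c4.png',np.hstack([cv2.resize(a,(400,320)),cv2.resize(s,(400,320))]))
E
```

```text
tcp_pos [ 0.465538   -0.01807509  0.11045979]
orientation [-2.99549240e+00 -9.45279391e-01 -2.78505235e-03]
contact_force [-0.20195376  2.25740117  4.86187127]
moment [ 0.69228621  0.20924832 -0.13453858]
grip_width 0.05545360530531028
gripper_force 74.22665946185589
```

View pics/c4.png

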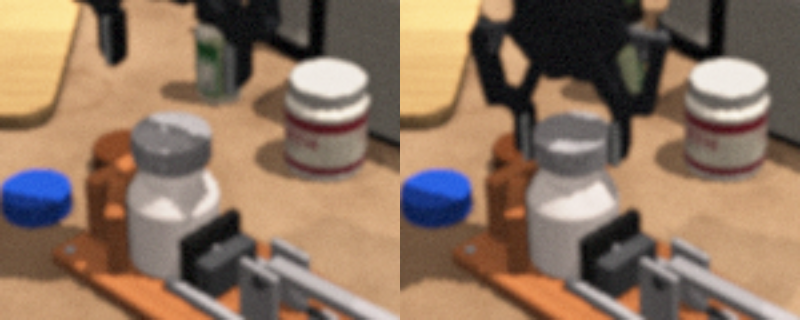

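The jar is steady with the fingers on the lid, after about 18° of turn. I'll go on to about 80°.

{"op": "step_arm", "data": {"rows": [[0,0,0,0,0,0.023],[0,0,0,0,0,0.046],[0,0,0.001,0,0,0.069],[0,0,0.001,0,0,0.092],[0,0,0.001,0,0,0.115]]}}

```text
clock: 6.62
tcp_pos: [0.4656, -0.0179, 0.111]
orientation: [-2.778, -1.467, -0.003]
contact_force: [-0.6, 3.6, 4.7]
grip_width: 0.0556
gripper_force: 74.2
```

{"op": "step_arm", "data": {"rows": [[0,0,0,0,0,0.023],[0,0,0,0,0,0.046],[0,0,0.001,0,0,0.069],[0,0,0.001,0,0,0.092],[0,0,0.001,0,0,0.115]]}}

```text
clock: 7.03
tcp_pos: [0.4657, -0.0179, 0.1117]
orientation: [2.468, 1.943, 0.003]
contact_force: [0.5, 4.6, 3.8]
grip_width: 0.0554
gripper_force: 74.3
```

{"op": "step_arm", "data": {"rows": [[0,0,0,0,0,0.025],[0,0,0,0,0,0.05],[0,0,0,0,0,0.075],[0,0,0,0,0,0.1],[0,0,0,0,0,0.115]]}}

```text
clock: 7.45
tcp_pos: [0.4656, -0.0178, 0.1116]
orientation: [2.079, 2.355, 0.003]
contact_force: [-1.0, 4.1, 4.2]
grip_width: 0.0554
gripper_force: 74.2
```

{"op": "step_arm", "data": {"rows": [[0,0,0,0,0,0],[0,0,0,0,0,0],[0,0,0,0,0,0]]}}

```text
clock: 7.7
tcp_pos: [0.4655, -0.0179, 0.1116]
orientation: [2.083, 2.351, 0.003]
contact_force: [-1.7, 4.4, 5.4]
grip_width: 0.0555
gripper_force: 74.3
```

```bash
python3 - <<'E'
from h import *
o=r.get_obs()
for k in('tcp_pos','orientation','contact_force','moment','grip_width','gripper_force'):print(k,o[k])
s=grab('scene','s5.png')[190:310,220:370,::-1]
a=cv2.imread('pics/s4.png')[190:310,220:370]
cv2.imwrite('pics/c5.png',np.hstack([cv2.resize(a,(400,320)),cv2.resize(s,(400,320))]))
E
```

```text
tcp_pos [ 0.46552113 -0.01791909  0.11161445]
orientation [2.08333659 2.35095321 0.0029143 ]
contact_force [-1.74018954  4.37886579  5.44629035]
moment [ 0.77915311  0.31901157 -0.01959535]
grip_width 0.055506081729021536
gripper_force 74.26651038229465
```

View pics/c5.png

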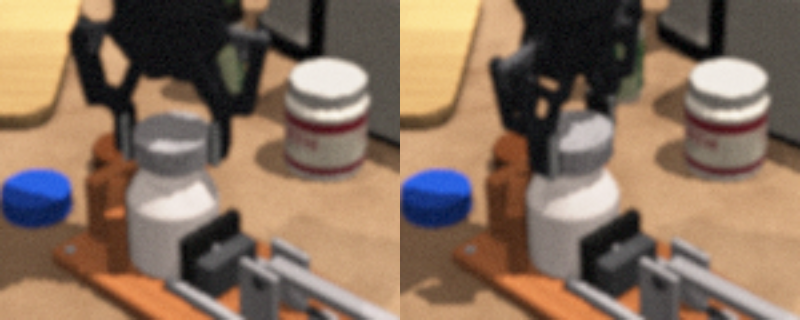

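The hand has turned 80° and the jar looks unmoved. I'll lift gently and watch the vertical force.

{"op": "step_arm", "data": {"rows": [[0,0,0.002,0,0,0],[0,0,0.004,0,0,0],[0,0,0.006,0,0,0],[0,0,0.006,0,0,0]]}}

```text
clock: 8.08
tcp_pos: [0.4646, -0.0188, 0.1145]
orientation: [-2.083, -2.351, -0.0]
contact_force: [-0.5, 4.8, -0.8]
grip_width: 0.0555
gripper_force: 74.4
```

{"op": "step_arm", "data": {"rows": [[0,0,0.005,0,0,0],[0,0,0.012,0,0,0],[0,0,0.02,0,0,0],[0,0,0.028,0,0,0],[0,0,0.036,0,0,0]]}}

```text
clock: 8.5
tcp_pos: [0.4651, -0.0198, 0.1368]
orientation: [2.084, 2.35, -0.0]
contact_force: [-0.7, 0.9, -0.5]
grip_width: 0.0557
gripper_force: 74.6
```

{"op": "step_arm", "data": {"rows": [[0,0,0.004,0,0,0],[0,0,0.006,0,0,0],[0,0,0.006,0,0,0],[0,0,0.006,0,0,0],[0,0,0.006,0,0,0]]}}

```text
clock: 8.92
tcp_pos: [0.4647, -0.0192, 0.1395]
orientation: [-2.083, -2.351, 0.0]
contact_force: [-0.7, -1.0, -0.6]
grip_width: 0.0555
gripper_force: 74.6
```

```bash
python3 - <<'E'
from h import *
o=r.get_obs()
for k in('tcp_pos','orientation','contact_force','moment','grip_width','gripper_force'):print(k,o[k])
s=grab('scene','s6.png')[180:300,220:370,::-1]
cv2.imwrite('pics/c6.png',cv2.resize(s,(750,600)))
E
```

```text
tcp_pos [ 0.46469058 -0.01915556  0.13951849]
orientation [-2.08293443e+00 -2.35141049e+00  4.46157980e-04]
contact_force [-0.73482061 -0.99860769 -0.63341751]
moment [ 0.03138339 -0.02920936  0.05461368]
grip_width 0.05549508853582806
gripper_force 74.55047138035297
```

View pics/c6.png

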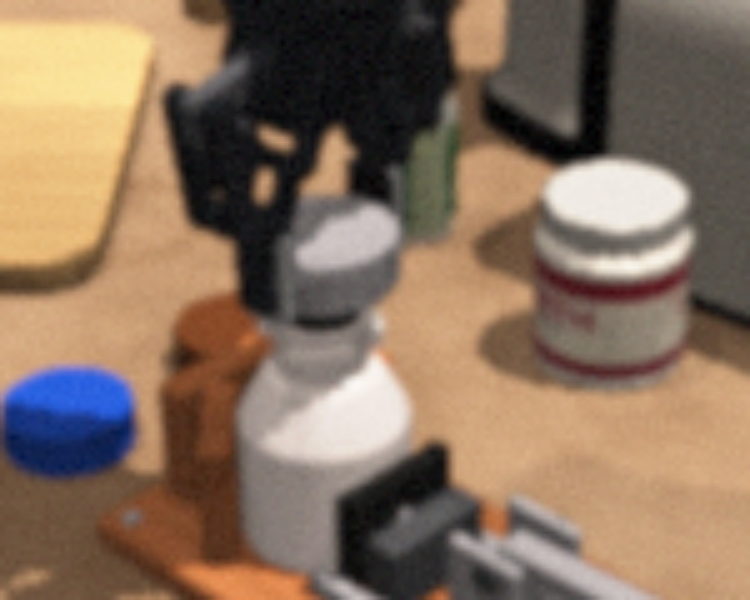

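In this picture the lid's top face (centre about (322,236)) and skirt edges match the outline expected for a level lid. It sits about 16 mm above the rim, the jar stands in the clamp, and the force on the tool is only the lid's weight. I'll hand in.

```bash
python3 -c "
from bench import r
print(r.hand_in())"
```

```text
the job is handed in; nothing more can be done
None
```

The job is handed in, with no verdict returned: the lever is snapped down, the lid was turned about 80° anticlockwise, and the gripper holds it level roughly 16 mm above the rim, with the jar standing in the clamp.

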